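Dock a battery pack and bolt it in

TASK

Slide the battery pack into the sloped dock, contact end first, from the open upper end of its track, down until it is fully home against the stop. Then push the keeper bolt all the way across behind it, let go, and leave the other things on the bench where they are.

Things in the scene. Friction and masses are not known exactly. Their poses are not given: they have to be found in the camera images.
- dock: Fixed sheet-metal dock, footprint 205 x 130 mm, about 165 mm high, carrying the sloped track; place and yaw vary, left or right of the robot's centre line. Origin on the bench under the middle of the foot; x level, towards the high (open) end of the track, z up.
- track: Channel on the dock, sloping 30 degrees, high end away from the robot. Origin on the floor's centre line, 85 mm above the bench; x up the slope, y left, z off the slope. Side walls (inner faces y = +-32 mm, outer +-44) from x = -105 (face of the end stop) to +5 (open end) carry inward lips: underside 10.5, top 16.5 mm above the floor, 50 mm free between them.
- mouth (a point): Middle of the open upper end of the channel, on its floor (x = +5 mm of track). Above it the bare floor goes on as a run-in, 88 mm wide, to x = +90. The keeper bolt's rail stands left of the run-in: y = 52 to 160, x = 4 to 26, up to z = 30 mm of track (the knob higher).
- pack: Loose battery pack, grey and black, 110 x 60 x 75 mm, 0.28 to 0.5 kg, standing on its foot. Origin at the centre of its underside, nose to -x, z up. Foot: flange 60 mm wide, 8 thick (first 10 mm at the nose 54 wide, 6 thick). Body above: 44 mm wide (y), x = -43 to +55 up to z = 58, x = -25 to +55 up to z = 75. Home: origin at x = -50, y = 0, z = 0 of track, axes parallel.
- pack_nose (a point): Middle of the nose (contact) end of the pack, the end with three upright brass contacts and the stepped-back top, at its underside, 55 mm from the pack's origin towards its -x; the end that enters the track first, and at x = -105 mm of track when home.
- keeper (a joint): Steel slide bolt, 12 x 100 x 10 mm, at the open end of the track: 0 m drawn back on the left (+y of the track), 0.06 m fully across behind the pack. Starts at 0 to 0.012, slides along -y of the track with about 1.5 N of friction, stays where left. Drawn back, its tip is at y = 38 to 50 mm of the track, 19 to 30 mm above the floor.
- keeper_knob (a point): Middle of the bolt's upright round black knob, 16 mm in diameter, 32 mm tall (30 to 62 mm above the channel floor); at x = 15, y = 135, z = 45 mm of track when the joint is 0, y = 75 when fully across. It can be pushed from its outer (+y) side.
- tape_measure: Bystander: the tape measure, 37x81x62 mm, loose; origin at the centre of its underside. Leave it in place.
- bit_case: Bystander: the small grey case, 55x74x38 mm, loose; origin at the centre of its underside. Leave it in place.
- marker_black: Bystander: the marker with the black cap, 15x136x16 mm, loose; origin at the centre of its underside. Leave it in place.
- spanner_17: Bystander: the loose spanner, 34x196x8 mm, loose; origin at the centre of its underside. Leave it in place.
- mallet: Bystander: the mallet, 95x239x58 mm, loose; origin at the centre of its underside. Leave it in place.
Not all that is in view belongs to the job. Leave any green look-alike of the pack alone.

How it is judged:
On the way:
1. the pack is under the lips and fully home against the stop, nose first, with the keeper bolt still drawn back (x of pack_nose in the frame of track below -0.1 m and y of pack in the frame of track between -0.004 and 0.004 m and z of pack in the frame of track between -0.003 and 0.004 m and angle between the z axis of pack and the z axis of track, either way round below 0.07 rad and value of joint keeper below 0.025 m), for 0.2 s.
At the end, for the whole second after the job is handed in: The pack lies in the track under the lips, nose down against the stop (within 5 mm, 4 mm sideways and off the floor, 4 degrees), at rest, and the keeper bolt is across behind it (within 6 mm of its full 60 mm) (x of pack_nose in the frame of track below -0.1 m and y of pack in the frame of track between -0.004 and 0.004 m and z of pack in the frame of track between -0.003 and 0.004 m and angle between the z axis of pack and the z axis of track, either way round below 0.07 rad and value of joint keeper above 0.054 m and linear speed of pack below 0.01 m/s); the robot touches nothing.
It fails at once if the tape measure is moved more than 30 mm (distance of tape_measure from where it was at the start of the episode above 0.03 m).
It fails at once if the small grey case is moved more than 30 mm (distance of bit_case from where it was at the start of the episode above 0.03 m).
It fails at once if the marker with the black cap is moved more than 30 mm (distance of marker_black from where it was at the start of the episode above 0.03 m).
It fails at once if the loose spanner is moved more than 30 mm (distance of spanner_17 from where it was at the start of the episode above 0.03 m).
It fails at once if the mallet is moved more than 30 mm (distance of mallet from where it was at the start of the episode above 0.03 m).
It also fails if it takes over 58 s, if anything falls off the work surface, if the arm or the gripper's body presses on something with over 40 N, if the wrist force passes 120 N, or if a joint passes its speed limit or range.

ROBOT

A 6-joint arm with a two-finger parallel gripper is mounted at the origin on the work surface; the furniture and walls round the work are solid. World frame = base frame: x ahead of the robot, y to its left, z up, the work surface at z = 0. Lengths are in m, angles in rad, forces in N, time in s.
With the tool pointing down it reaches from about 0.25 to 0.725 m from the base axis. Payload 4 kg.
Tool frame: the origin (TCP) lies on the centre line of the jaws, within the pads' length; the fingertips stand 22 mm ahead of it and the grasp point (between the pads) lies 3 mm ahead of it; z points along the fingers, y is the line along which they close (so a half turn about z gives the same grasp; the last joint's range is limited). The gripper opens to 85 mm and grips with 20 to 120 N. Pads are 22 mm wide; open, the fingers measure 114 mm over their backs; the gripper's body (76 mm by 85 mm) begins 54 mm behind the grasp point. The pads swing forward as they close: fully open they stand 13 mm farther back than shut.
Start: joints at [1.159, 0.241, 0.005, 1.335, 0, 1.571], TCP at [0.2, 0.458, 0.253] pointing down, gripper open.
Joint ranges: [-2.72, 2.72], [-1.05, 1.87], [-1.09, 1.28], [-1.99, 2.15], [-1.42, 1.44], [-3.14, 3.14]. Speed limits (rad/s): [2.79, 2.79, 3.14, 3.14, 3.14, 3.14].

INTERFACE

Orientations are given as a unit quaternion [x, y, z, w].
In Python, from workcell import bot gives the robot as it stands.
- The arm moves only by the shell command python3 -m inch 'ROWS'. ROWS is JSON, one flat list of numbers, 7 for each row, row after row: the shift along the world's x, y, z in mm, then the turn, a rotation vector about the world's x, y, z in rad, then the opening in per cent of the stroke, from 0 (shut) to 100 (fully open). A call has 1 to 8 rows; each row is the pose to reach, as a shift and turn from the pose commanded when the call began; what a row does not reach only later rows make up. A row lasts 1/12 s, in which the tool goes at most 41.7 mm and 7.16 degrees, less where a joint would pass 70% of its speed; a pose out of reach is approached as far as the arm can. A call with a gripper value outside its range is refused whole. The fingers move at their own pace and stop on an object; the grip force is fixed at half the most. Time passes only in rows, so rows that repeat a pose let the fingers close. It gives the time, the measured TCP pose, the force, the opening and the grip force at its end, in the units of the state.
- bot.get_obs(): the state, without advancing time (a new reading comes with each control period).
- bot.camera(name): name is "side" or "top" or "wrist"; returns the picture (480x640x3 uint8, blue, green, red); there is no depth.
- bot.camera_info(name): a dict with "intrinsics" (3x3 intrinsics, pixels), "distortion" ([k1, k2, p1, p2, k3] as OpenCV has them; the pictures are not rectified), "camera_from_world" (4x4, takes a point from world to camera coordinates); the wrist camera has in their place "hand_eye" (4x4, takes a point from camera to tool coordinates, whose origin is the TCP and whose axes are the flange's). Camera axes: x right, y down, z forward; pixel columns grow to the right and rows downward; lengths in m; the calibration is good to about 2 mm. A picture is of the moment at which its call begins: read the wrist's pose just before it. camera_info takes no time and is no camera call.
- bot.job_done(): hands the job in; it is judged then, once.
Trained networks look in the newest picture that a camera, given by its name, has taken for a name from the list of things; names that differ only in an ending like _2 or _b are one class to them, and where a whole thing is asked for, a point or a joint stands for the part that bears it (a point fixed in the world has none). Each returns a list of dicts, best first, with "confidence" (0 to 1); they miss things now and then, are a little off and sometimes report something else, mostly with a low value. They report only what shows in the picture. A call takes as long as a camera call. They do not tell look-alikes from the thing itself.
- bot.silhouettes(camera, target): "mask" (480x640 bool, what is visible of it) and "uv" ([column, row] in pixels, amid what is visible of it).
- bot.spot_point(camera, target): "uv" ([column, row] in pixels: a listed point, or the origin of a listed thing).
The state is a dict: "clock": time; "joint_pos": joint angles; "joint_vel": joint speeds; "tau": joint torques, N m; "eef_pos": TCP position; "tool_rot": TCP orientation; "ft_force": force on the tool from outside, world axes, zero at the start; "ft_torque": the same for the moment, N m; "grip_width": finger opening in m; "grasp_force": force on a finger pad.
Only numpy, scipy, OpenCV 4.12 (cv2) and the standard library are available. Lean on these libraries where they do the work, as an engineer would, in place of code of your own. Each camera call takes 0.05 s, during which the arm holds its last target. There are 200 camera calls.

## Working session

There is one attempt and no reset: what is moved stays moved. The work goes in short steps, Python scripts to look and compute and a shell command to move; the robot and the scene stay as the last step left them, time stands still between calls to the robot, and variables do not carry over. Pictures are saved under pics/ and viewed, at most 10 in all, crops included, and the job is handed in when it is done.

```bash
mkdir -p pics; ls; python3 - <<'E'
from workcell import bot
import cv2,numpy as np
o=bot.get_obs(); print(o['clock'],o['eef_pos'],o['tool_rot'],o['grip_width'])
for c in("side","top"):
    im=bot.camera(c); cv2.imwrite(f"pics/{c}0.png",im)
    i=bot.camera_info(c); print(c,np.round(i['camera_from_world'],3).tolist(),np.round(i['intrinsics'],1).tolist())
    for n in("pack","dock","keeper_knob","mallet","tape_measure","bit_case","marker_black","spanner_17"):
        print(n,[(np.round(d['uv']).tolist(),round(d['confidence'],2)) for d in bot.spot_point(c,n)])
    for n in("pack_nose","mouth"):
        print(n,[(np.round(d['uv']).tolist(),round(d['confidence'],2)) for d in bot.spot_point(c,n)])
print(np.round(bot.camera_info("wrist")['hand_eye'],3).tolist())
E
```

```text
pics
0.0 [0.19988363 0.45768301 0.2524077 ] [ 2.04444991e-01  9.78877514e-01 -1.00689830e-03 -2.12039619e-04] 0.08535482769013913
side [[-0.983, -0.183, 0.021, 0.578], [-0.136, 0.646, -0.751, 0.191], [0.124, -0.741, -0.66, 0.897], [0.0, 0.0, 0.0, 1.0]] [[457.7, 0.0, 322.9], [0.0, 457.7, 237.5], [0.0, 0.0, 1.0]]
pack [([344.0, 233.0], 0.86), ([413.0, 242.0], 0.83)]
dock [([349.0, 353.0], 0.61), ([409.0, 306.0], 0.35)]
keeper_knob [([350.0, 378.0], 0.7)]
mallet [([211.0, 351.0], 0.8), ([347.0, 350.0], 0.24)]
tape_measure [([408.0, 308.0], 0.77)]
bit_case [([270.0, 293.0], 0.66)]
marker_black [([337.0, 295.0], 0.69)]
spanner_17 [([410.0, 198.0], 0.6)]
pack_nose [([366.0, 230.0], 0.68), ([435.0, 243.0], 0.56)]
mouth [([346.0, 324.0], 0.6)]
top [[-0.013, -1.0, -0.019, -0.026], [-0.986, 0.016, -0.164, 0.6], [0.165, 0.017, -0.986, 0.929], [0.0, 0.0, 0.0, 1.0]] [[438.1, 0.0, 317.6], [0.0, 438.1, 237.1], [0.0, 0.0, 1.0]]
pack [([396.0, 327.0], 0.96), ([386.0, 252.0], 0.89)]
dock [([236.0, 277.0], 0.84)]
keeper_knob [([166.0, 280.0], 0.81)]
mallet [([223.0, 177.0], 0.73)]
tape_measure [([300.0, 327.0], 0.68)]
bit_case [([290.0, 202.0], 0.62), ([222.0, 172.0], 0.21)]
marker_black [([298.0, 259.0], 0.57)]
spanner_17 [([471.0, 312.0], 0.67), ([231.0, 274.0], 0.22)]
pack_nose [([396.0, 275.0], 0.8), ([392.0, 350.0], 0.6), ([381.0, 252.0], 0.15)]
mouth [([232.0, 273.0], 0.93)]
[[-0.0, -0.963, -0.268, 0.067], [1.0, -0.0, -0.001, -0.001], [0.0, -0.268, 0.963, -0.121], [0.0, 0.0, 0.0, 1.0]]
```

View pics/top0.png

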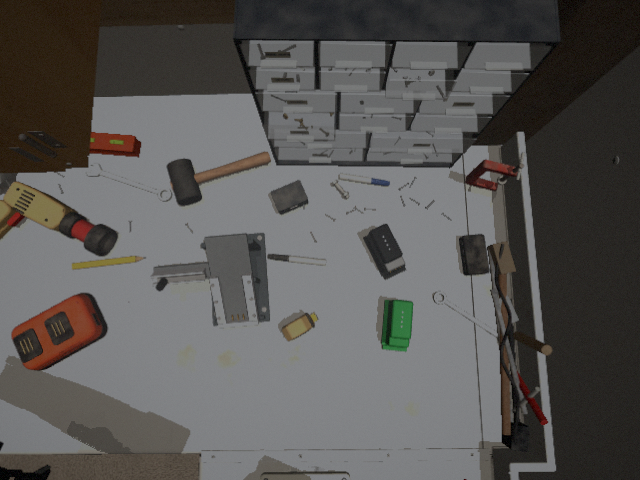

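View pics/side0.png

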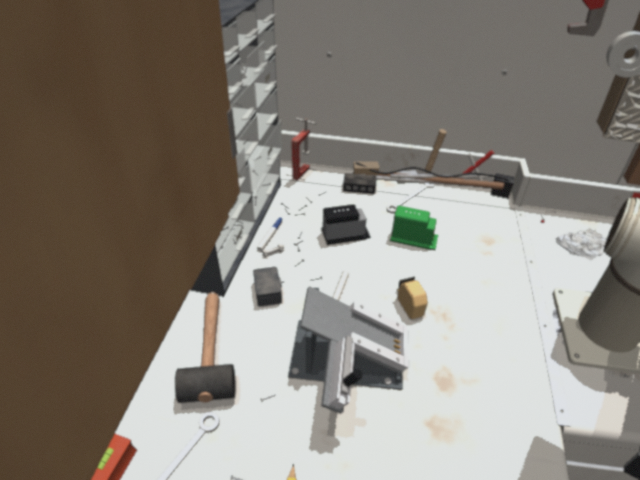

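Seen from the top camera, the candidates for the pack are the dark body at (386,252) and the green look-alike at (396,327). A dark block sits at (473,254) and a small grey case at (290,197). I choose the grey/black one at (386,252), which is (344,233) in the side view. The dock is at (236,277) with its knob at (160,284).

```bash
cat > h.py <<'E'
from workcell import bot
import cv2,numpy as np
from scipy.spatial.transform import Rotation as R
from scipy.optimize import minimize,least_squares
def cam(name,obs=None):
    i=bot.camera_info(name); K=np.array(i['intrinsics']); D=np.array(i['distortion'],float)
    if name!='wrist': T=np.array(i['camera_from_world'])
    else:
        W=np.eye(4); W[:3,:3]=R.from_quat(obs['tool_rot']).as_matrix(); W[:3,3]=obs['eef_pos']
        T=np.linalg.inv(W@np.array(i['hand_eye']))
    return K,D,T
def proj(c,P):
    K,D,T=c; P=np.atleast_2d(P)
    return cv2.projectPoints(P.astype(float),cv2.Rodrigues(T[:3,:3])[0],T[:3,3],K,D)[0][:,0]
def ray(c,uv):
    K,D,T=c; n=cv2.undistortPoints(np.array([[uv]],float),K,D)[0,0]
    d=T[:3,:3].T@np.r_[n,1]; return -T[:3,:3].T@T[:3,3],d/np.linalg.norm(d)
def onz(c,uv,z):
    o,d=ray(c,uv); return o+d*(z-o[2])/d[2]
def tri(cs,uvs):
    A=np.zeros((3,3));b=np.zeros(3);rs=[ray(c,u) for c,u in zip(cs,uvs)]
    for o,d in rs: M=np.eye(3)-np.outer(d,d);A+=M;b+=M@o
    X=np.linalg.solve(A,b); return X,max(np.linalg.norm((np.eye(3)-np.outer(d,d))@(X-o)) for o,d in rs)
E
python3 - <<'E'
from h import *
s,t=cam('side'),cam('top')
for n,a,b in(("pack",(344,233),(386,252)),("nose",(366,230),(396,275)),("knob",(350,378),(166,280)),("mouth",(346,324),(232,273)),("dock",(349,353),(236,277)),("tape",(408,308),(300,327)),("case",(270,293),(290,202)),("marker",(337,295),(298,259)),("green",(413,242),(396,327))):
    X,e=tri([s,t],[a,b]); print(n,X.round(3),round(e,4))
im=cv2.imread('pics/side0.png')[195:260,310:460]; im2=cv2.imread('pics/top0.png')[215:360,350:425]
a=cv2.resize(im,None,fx=4,fy=4,interpolation=2);b=cv2.resize(im2,None,fx=2.6,fy=2.6,interpolation=2)
o=np.zeros((400,800,3),np.uint8);o[:260,:600]=a;o[:b.shape[0],600:600+b.shape[1]]=b
cv2.imwrite('pics/crop1.png',o)
E
```

```text
pack [ 0.571 -0.192  0.001] 0.0012
nose [ 0.518 -0.213  0.002] 0.0025
knob [0.501 0.275 0.124] 0.002
mouth [0.52  0.148 0.087] 0.0016
dock [0.513 0.155 0.012] 0.0024
tape [ 0.404  0.009 -0.006] 0.003
case [0.695 0.031 0.   ] 0.0013
marker [0.556 0.013 0.005] 0.0002
green [ 0.401 -0.21  -0.014] 0.0029
```

View pics/crop1.png

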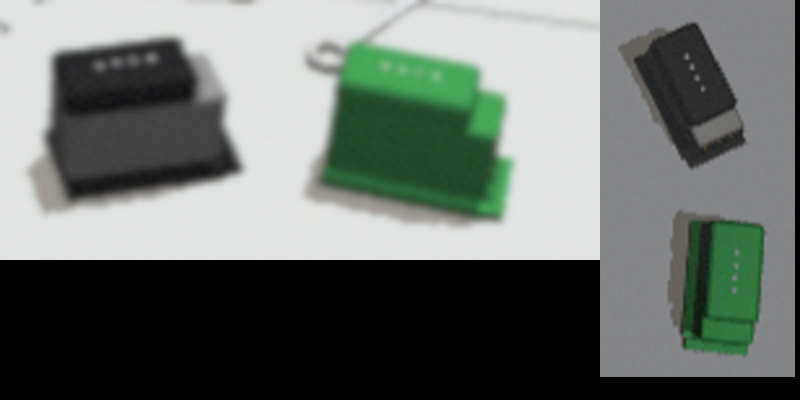

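The crop shows the left body as dark grey and black with a light stepped end, and the right one as green. So the pack is the left one, with its nose towards the robot and −y. Next I look at the dock with the wrist camera on the way.

```bash
python3 -m inch '[230,-298,78,0,0,0.45,100, 230,-298,78,0,0,0.45,100, 230,-298,78,0,0,0.45,100, 230,-298,78,0,0,0.45,100, 230,-298,78,0,0,0.45,100, 230,-298,78,0,0,0.45,100, 230,-298,78,0,0,0.45,100, 230,-298,78,0,0,0.45,100]'; python3 -m inch '[12,-15,4,0,0,0.0,100,12,-15,4,0,0,0.0,100,12,-15,4,0,0,0.0,100]'
cat >> h.py <<'E'
def shot(name):
    o=bot.get_obs(); im=bot.camera('wrist'); cv2.imwrite(f'pics/{name}.png',im)
    np.savez(f'pics/{name}.npz',p=o['eef_pos'],q=o['tool_rot']); print(o['clock'],o['eef_pos'].round(4),o['tool_rot'].round(4)); return im
def wcam(name):
    d=np.load(f'pics/{name}.npz'); return cam('wrist',dict(eef_pos=d['p'],tool_rot=d['q']))
E
python3 - <<'E'
from h import *
shot('w1')
E
```

```text
clock: 1.77
eef_pos: [0.3908, 0.2107, 0.3184]
tool_rot: [-0.019, 1.0, 0.0, 0.0]
ft_force: [1.2, -0.1, -0.5]
grip_width: 0.0856
grasp_force: 0.0
clock: 2.02
eef_pos: [0.4026, 0.1967, 0.3218]
tool_rot: [-0.018, 1.0, 0.0, 0.0]
ft_force: [-0.6, -0.1, -0.4]
grip_width: 0.0851
grasp_force: 0.0
2.0167 [0.4026 0.1967 0.3218] [-1.760e-02  9.998e-01  3.000e-04  1.000e-04]
```

View pics/w1.png

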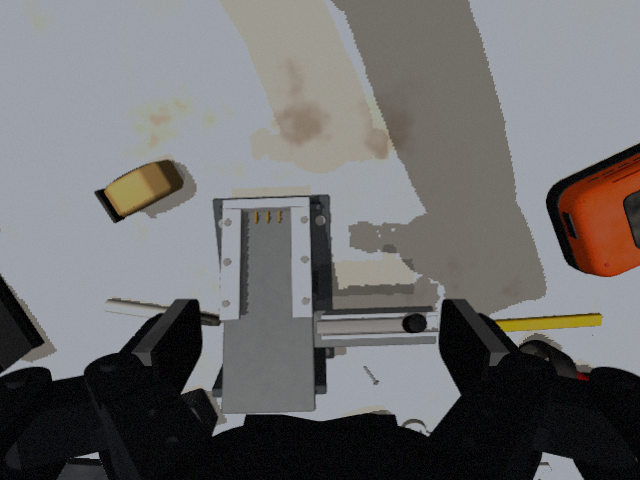

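The wrist picture shows the dock with the brass contacts of its stop at (268,216). The open lip ends are at row 318, the run-in end at row 412, and the knob at (414,322). I'll zoom in to pick corners.

```bash
python3 - <<'E'
import cv2
im=cv2.imread('pics/w1.png')[190:420,205:440]
cv2.imwrite('pics/crop2.png',cv2.resize(im,None,fx=2.6*1.0,fy=2.6,interpolation=2))
E
```

```text
(no output)
```

View pics/crop2.png

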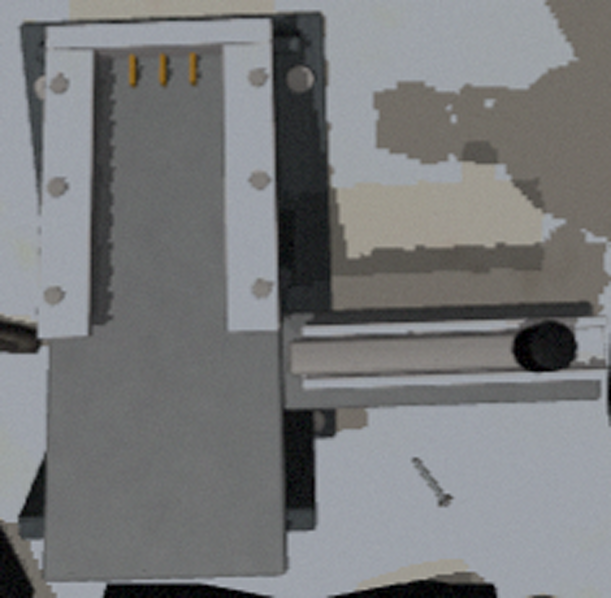

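```bash
cat > dock.py <<'E'
from h import *
c=wcam('w1')
tp=np.array([(5,-44,16.5),(5,-25,16.5),(5,25,16.5),(5,44,16.5),(90,-44,0),(90,44,0)])/1000
uv=np.array([(38,338),(90,335),(229,332),(280,330),(44,580),(286,573)])/2.6+[205,190]
kuv=np.array([(552,346),(291,341),(291,375)])/2.6+[205,190]
def RT(y): return (R.from_euler('z',y)*R.from_euler('y',-np.pi/6)).as_matrix()
def w(p,P): return P@RT(p[3]).T+p[:3]
def kp(q): return np.array([(.015,.135-q,.062),(.009,.05-q,.030),(.021,.05-q,.030)])
def res(p): return np.r_[(proj(c,w(p,np.r_[tp,kp(p[4])]))-np.r_[uv,kuv]).ravel()]
s=least_squares(res,[.515,.15,.085,.04,.005])
if __name__=='__main__':
    print(s.x.round(4)); print(res(s.x).reshape(-1,2).round(1).tolist())
    s2=least_squares(lambda p:res(np.r_[p[:2],.085,p[2:]]),s.x[[0,1,3,4]]);print('z fixed',s2.x.round(4),(s2.cost*2/18)**.5)
    print('stop edge', (proj(c,w(s.x,np.array([(-.105,-.025,.0165),(-.105,.025,.0165)])))-[205,190])*2.6)
    print('mouth',w(s.x,np.array([.005,0,0])))
E
python3 dock.py
```

```text
[0.5171 0.1488 0.0809 0.0681 0.002 ]
[[0.5, -0.1], [0.4, 0.5], [-0.6, 0.1], [-0.2, 0.3], [-0.2, -0.2], [0.3, -0.0], [0.5, 0.1], [-0.5, -0.5], [-0.1, -0.0]]
z fixed [0.5147 0.1494 0.0675 0.003 ] 0.606358941933515
stop edge [[ 96.90723018  50.36621712]
 [224.22217898  46.19742991]]
mouth [0.52138998 0.14912666 0.08343362]
```

```bash
python3 -m inch '[147,-397,-72,0,0,0.342,100, 147,-397,-72,0,0,0.342,100,147,-397,-72,0,0,0.342,100,147,-397,-72,0,0,0.342,100,147,-397,-72,0,0,0.342,100,147,-397,-72,0,0,0.342,100,147,-397,-72,0,0,0.342,100,147,-397,-72,0,0,0.342,100]'|head -2; python3 -m inch '[33,-88,-16,0,0,0,100,33,-88,-16,0,0,0,100,33,-88,-16,0,0,0,100,33,-88,-16,0,0,0,100]'
python3 - <<'E'
from h import *
shot('w2')
for n in('pack','pack_nose'): print(n,[(d['uv'],d['confidence']) for d in bot.spot_point('wrist',n)])
E
```

```text
clock: 2.73
eef_pos: [0.51, -0.0928, 0.2684]
clock: 3.07
eef_pos: [0.5431, -0.182, 0.2508]
tool_rot: [-0.188, 0.982, 0.001, -0.001]
ft_force: [0.1, 0.8, 0.3]
grip_width: 0.0858
grasp_force: 0.0
3.0667 [ 0.5431 -0.182   0.2508] [-1.880e-01  9.822e-01  7.000e-04 -1.300e-03]
pack [([354.1, 45.5], 0.94)]
pack_nose [([300.8, 164.2], 0.98)]
```

View pics/w2.png

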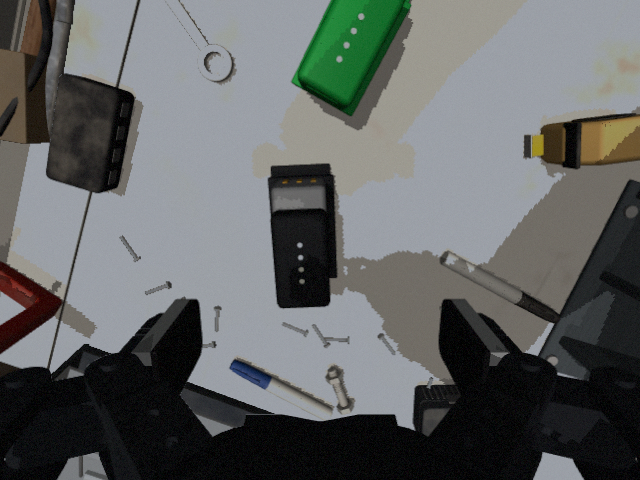

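The pack's nose, with three brass contacts, is at (300,170) towards the robot. The top corners are at (275,213), (327,211), (279,307) and (329,305). I'll fit its pose.

```bash
cat > pk.py <<'E'
from h import *
c=wcam('w2')
P=np.array([(-25,-22,75),(-25,22,75),(55,-22,75),(55,22,75),(-55,-27,6),(-55,27,6)])/1000
uv=np.array([(275,213),(327,211),(279,307),(329,305),(272,166),(329,164)],float)
def w(p,P): return P@R.from_euler('z',p[3]).as_matrix().T+p[:3]
s=least_squares(lambda p:(proj(c,w(p,P))-uv).ravel(),[.57,-.19,0,.38],loss='soft_l1')
if __name__=='__main__':
    print(s.x.round(4)); print((proj(c,w(s.x,P))-uv).round(1).tolist())
    t=least_squares(lambda p:(proj(c,w(np.r_[p[:2],0,p[2]],P))-uv).ravel(),s.x[[0,1,3]],loss='soft_l1').x
    print('z=0',t.round(4)); p=np.r_[t[:2],0,t[2]]
    print('grasp pt',w(p,np.array([.018,0,.055])))
    o=bot.get_obs(); y=R.from_quat(o['tool_rot']).as_matrix()[:,1]; print('tool y ang',np.degrees(np.arctan2(y[1],y[0])),'want',90+np.degrees(t[2]))
    for n,(q,d) in dict(side=('side',(344,233)),top=('top',(386,252))).items(): print(n,proj(cam(n),p[:3]),d)
    # compare real TCP axis
    print('tool z',R.from_quat(o['tool_rot']).as_matrix()[:,2].round(3))
E
python3 pk.py
```

```text
[ 0.5692 -0.1888 -0.0107  0.4181]
[[-3.9, 0.2], [0.1, -0.0], [-0.9, -0.4], [1.5, -0.3], [0.1, 0.5], [1.0, 0.1]]
z=0 [ 0.5668 -0.1892  0.42  ]
grasp pt [ 0.58324812 -0.1818478   0.055     ]
tool y ang 111.91141093751662 want 114.06293740866857
side [[345.99807391 234.29738355]] (344, 233)
top [[384.80025377 253.31268068]] (386, 252)
tool z [-0.001  0.001 -1.   ]
```

```bash
python3 -m inch '[37,-1,-40,0,0,0.03,100, 37,-1,-80,0,0,0.03,100, 37,-1,-120,0,0,0.03,100, 37,-1,-155,0,0,0.03,100, 37,-1,-180,0,0,0.03,100, 37,-1,-196,0,0,0.03,100, 37,-1,-196,0,0,0.03,100, 37,-1,-196,0,0,0.03,100]'; python3 -m inch '[0,0,0,0,0,0,0, 0,0,0,0,0,0,0, 0,0,0,0,0,0,0, 0,0,0,0,0,0,0, 0,0,0,0,0,0,0, 0,0,0,0,0,0,0]'; python3 -m inch '[0,0,30,0,0,0,0, 0,0,65,0,0,0,0, 0,0,100,0,0,0,0, 0,0,140,0,0,0,0, 0,0,180,0,0,0,0, 0,0,180,0,0,0,0]'
```

```text
clock: 3.88
eef_pos: [0.5794, -0.1797, 0.0571]
tool_rot: [-0.205, 0.979, 0.001, -0.001]
ft_force: [-0.1, -0.2, 0.9]
grip_width: 0.0852
grasp_force: 0.0
clock: 4.38
eef_pos: [0.5812, -0.1823, 0.0592]
tool_rot: [-0.204, 0.979, -0.001, 0.002]
ft_force: [0.2, 0.2, 6.8]
grip_width: 0.0436
grasp_force: 61.8
clock: 4.88
eef_pos: [0.5833, -0.1832, 0.2468]
tool_rot: [-0.203, 0.979, -0.004, 0.007]
ft_force: [2.5, -0.9, -1.3]
grip_width: 0.0433
grasp_force: 62.5
```

```bash
cat > plan.py <<'E'
from h import *
T0=np.array([.5147,.1494,.085]); YAW=.0675
M=(R.from_euler('z',YAW)*R.from_euler('y',-np.pi/6)).as_matrix()
RD=M@np.diag([-1,1,-1])
def totrack(X): return (X-T0)@M
def fromtrack(P): return M@np.asarray(P,float)+T0
def delta(P):
    o=bot.get_obs(); Rc=R.from_quat(o['tool_rot']).as_matrix()
    print('tcp in track mm',(totrack(o['eef_pos'])*1e3).round(1),'shift',((fromtrack(np.array(P)/1e3)-o['eef_pos'])*1e3).round(1),'turn',R.from_matrix(RD@Rc.T).as_rotvec().round(3),'t',o['clock'],'F',o['ft_force'].round(1),'w',o['grip_width'])
E
python3 -c "
from plan import *
delta([105,0,110])"
```

```text
tcp in track mm [ 120.8 -336.4  117.1] shift [-32.8 335.  -14.1] turn [ 0.131 -0.497 -0.332] t 4.8833 F [ 2.5 -0.9 -1.3] w 0.04333708124201507
```

```bash
python3 -m inch '[-5,30,30,0.016,-0.062,-0.042,0, -10,70,40,0.033,-0.124,-0.083,0, -15,110,40,0.049,-0.186,-0.124,0, -20,150,40,0.066,-0.248,-0.166,0, -25,190,40,0.082,-0.31,-0.208,0, -30,230,40,0.098,-0.373,-0.249,0, -33,270,40,0.115,-0.435,-0.29,0, -33,305,35,0.131,-0.497,-0.332,0]';  python3 -m inch '[0,30,-20,0,0,0,0, 0,30,-20,0,0,0,0, 0,30,-20,0,0,0,0, 0,30,-20,0,0,0,0]'
python3 -c "
from plan import *
delta([105,0,110]); shot('w3')"
```

```text
clock: 5.55
eef_pos: [0.5455, 0.1248, 0.2728]
tool_rot: [-0.033, 0.966, 0.014, 0.255]
ft_force: [1.4, 0.3, -2.6]
grip_width: 0.0437
grasp_force: 62.7
clock: 5.88
eef_pos: [0.5462, 0.153, 0.2513]
tool_rot: [-0.035, 0.967, 0.013, 0.252]
ft_force: [0.8, -0.2, -2.8]
grip_width: 0.0433
grasp_force: 63.0
tcp in track mm [110.6   1.5 128.2] shift [  4.4  -1.2 -18.6] turn [-0.007 -0.014 -0.006] t 5.8833 F [ 0.8 -0.2 -2.8] w 0.04325101436158863
5.8833 [0.5462 0.153  0.2513] [-0.0345  0.9671  0.0129  0.2518]
```

View pics/w3.png

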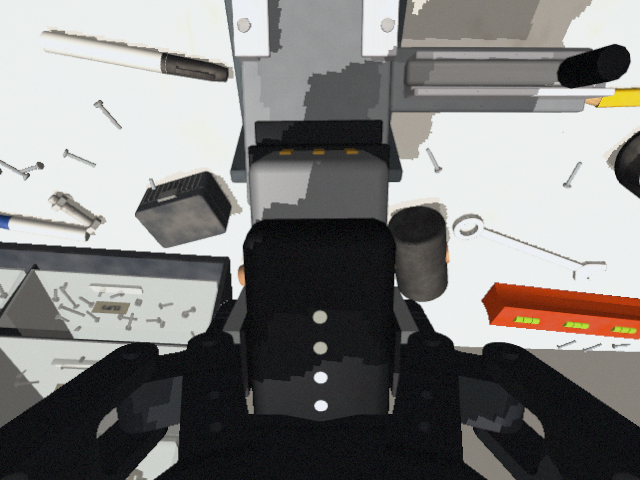

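The held pack shows its nose edge at (255,122)–(382,121) and its top front edge at (247,222)–(391,222). The lip ends are at about (237,57), (270,55), (362,55) and (397,55). I'll check the pack in the tool frame, and the dock estimate.

```bash
python3 - <<'E'
from plan import *
c=wcam('w3'); d=np.load('pics/w3.npz'); Rt=R.from_quat(d['q']).as_matrix()
P=np.array([(-55,-27,6),(-55,27,6),(-25,-22,75),(-25,22,75),(-43,-22,58),(-43,22,58)])/1000
uv=np.array([(255,122),(382,121),(246,224),(392,224),(250,160),(389,158)],float)
def w(p): # pack pose in tool-aligned frame (axes -x,y,-z), offset p[:3], rot p[3:]
    Q=R.from_rotvec(p[3:]).apply(P)+p[:3]; return (Q*[-1,1,-1])@Rt.T+d['p']
f=lambda p:(proj(c,w(p))-uv).ravel()
s=least_squares(f,[-.015,0,-.055,0,0,0],loss='soft_l1')
print('pack origin in tool(flipped) mm',(s.x[:3]*1e3).round(1),'rot deg',np.degrees(s.x[3:]).round(2)); print(f(s.x).reshape(-1,2).round(1).tolist())
q=np.array([(5,-44,16.5),(5,-25,16.5),(5,25,16.5),(5,44,16.5)])/1e3
print('lips proj',proj(c,q@M.T+T0).round(1).tolist())
im=cv2.imread('pics/w3.png')
cv2.imwrite('pics/crop3.png',cv2.resize(im[0:240,220:420],None,fx=2.5,fy=2.5,interpolation=2))
E
```

```text
pack origin in tool(flipped) mm [-14.5  -0.7 -69. ] rot deg [0.05 0.03 0.42]
[[3.2, -0.0], [-1.7, 0.0], [-1.2, 1.1], [1.5, 0.1], [1.2, -1.2], [-2.3, -0.2]]
lips proj [[235.6, 56.0], [270.8, 56.1], [363.2, 56.3], [398.2, 56.5]]
```

View pics/crop3.png

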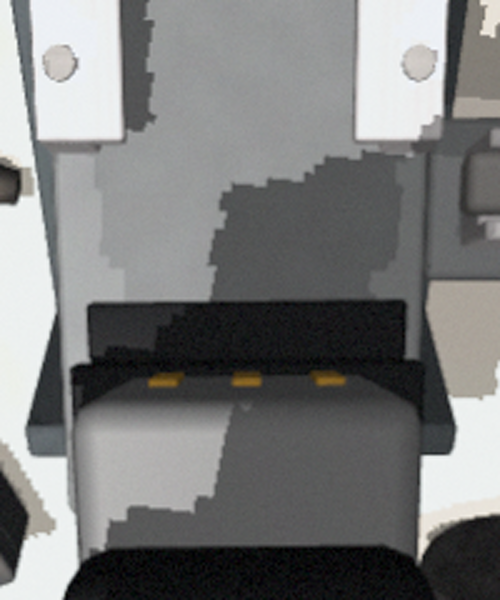

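```bash
python3 - <<'E'
from plan import *
c=wcam('w3'); d=np.load('pics/w3.npz'); Rt=R.from_quat(d['q']).as_matrix()
P=np.array([(-55,-27,6),(-55,27,6),(-45,-30,8),(-45,30,8),(-25,-22,75),(-25,22,75)])/1000
uv=np.array([(255.2,121.5),(382,120.5),(248.8,146.4),(388.8,145.2),(246,220),(390.5,220)])
print(c[0].round(1).tolist())
W=np.array([1,1,1,1,1,1,1,1,.5,.5,.5,.5])
def w(p): return ((R.from_rotvec(p[3:]).apply(P)+p[:3])*[-1,1,-1])@Rt.T+d['p']
f=lambda p:W*(proj(c,w(p))-uv).ravel()
s=least_squares(f,[-.015,0,-.055,0,0,0]).x
print((s[:3]*1e3).round(1),np.degrees(s[3:]).round(2),f(s).round(1))
for z in(-.056,-.060,-.064):
  g=lambda p:f(np.r_[p[:2],z,0,p[2:]]); r=least_squares(g,[-.015,0,0,0]).x; print(z,(r[:2]*1e3).round(1),np.degrees(r[2:]).round(2),g(r).round(1))
E
```

```text
[[399.6, 0.0, 320.0], [0.0, 399.6, 236.8], [0.0, 0.0, 1.0]]
[-14.3  -0.9 -64.1] [ 0.04 -1.75  0.42] [ 1.3  0.4 -1.3  0.5  1.1 -0.8 -1.2 -0.6 -2.5  0.6  2.5  0.1]
-0.056 [-14.1  -0.9] [-3.58  0.41] [-0.9  0.5  1.   0.6 -1.5  0.   1.5  0.2 -5.2 -0.2  5.3 -0.7]
-0.06 [-14.2  -0.9] [-2.67  0.41] [ 0.2  0.5 -0.2  0.5 -0.2 -0.4  0.1 -0.2 -3.8  0.2  3.9 -0.3]
-0.064 [-14.3  -1. ] [-1.77  0.41] [ 1.3  0.4 -1.3  0.5  1.1 -0.8 -1.2 -0.6 -2.5  0.6  2.6  0.1]
```

```bash
python3 -c "
from plan import *
delta([89.3,0.9,72])"
```

```text
tcp in track mm [111.5   1.  128.5] shift [  9.    0.5 -60.1] turn [-0.007 -0.013 -0.005] t 5.9333 F [ 1.  -0.4 -2.9] w 0.04337670761749935
```

```bash
python3 -m inch '[3,0,-20,-0.004,-0.014,-0.012,0, 9,0,-40,-0.004,-0.014,-0.012,0, 9,0.5,-50,-0.004,-0.014,-0.012,0, 9,0.5,-60,-0.004,-0.014,-0.012,0, 9,0.5,-60,-0.004,-0.014,-0.012,0, 9,0.5,-60,-0.004,-0.014,-0.012,0]'; python3 -c "
from plan import *
delta([89.3,0.9,66]); shot('w4')"
```

```text
clock: 6.43
eef_pos: [0.5561, 0.1522, 0.192]
tool_rot: [-0.028, 0.965, 0.009, 0.259]
ft_force: [0.1, -0.2, -2.8]
grip_width: 0.0434
grasp_force: 63.1
tcp in track mm [89.4 -0.  71.9] shift [ 2.8  1.1 -5.1] turn [-0.003  0.001  0.009] t 6.4333 F [ 0.1 -0.2 -2.8] w 0.04344292786536581
6.4333 [0.5561 0.1522 0.192 ] [-0.0278  0.9654  0.0091  0.2591]
```

```bash
python3 -m inch '[1.5,1,-2.6,0,0,0,0, 3,1.1,-5.2,0,0,0,0, 3,1.1,-5.2,0,0,0,0]'|sed -n 2,4p; python3 -m inch '[1,0,-1.7,0,0,0,0, 2,0.1,-3.5,0,0,0,0, 2,0.1,-3.5,0,0,0,0]'|sed -n 2,4p;python3 -c "
from plan import *
delta([89.3,0.9,60])"
```

```text
eef_pos: [0.5593, 0.1547, 0.1872]
tool_rot: [-0.029, 0.965, 0.01, 0.26]
ft_force: [-1.0, -0.3, -3.7]
eef_pos: [0.5607, 0.1549, 0.1829]
tool_rot: [-0.029, 0.965, 0.01, 0.259]
ft_force: [-0.0, -0.3, -3.6]
tcp in track mm [89.1  2.4 61.7] shift [ 1.1 -1.4 -1.3] turn [-0.003  0.001  0.006] t 6.9833 F [-0.  -0.3 -3.6] w 0.04328750456308675
```

```bash
python3 - <<'E'
from plan import *
E=[];
for i in range(5):
    o=bot.get_obs();E.append(totrack(o['eef_pos'])*1e3); im=bot.camera('wrist')
print(np.mean(E,0).round(2),np.std(E,0).round(2))
o=bot.get_obs(); o['eef_pos']=fromtrack(np.mean(E,0)/1e3); im=bot.camera('wrist'); cv2.imwrite('pics/w5.png',im)
np.savez('pics/w5.npz',p=o['eef_pos'],q=o['tool_rot'])
c=wcam('w5')
q=np.array([(0,-44,16.5),(0,-25,16.5),(0,25,16.5),(0,44,16.5),(5,0,0)])/1e3
pr=proj(c,q@M.T+T0);print('lips proj',pr.round(1).tolist())
g=cv2.GaussianBlur(cv2.cvtColor(im,6),(3,3),0).astype(float)
def edges(r,a,b):
    p=g[r-1:r+2].mean(0); d=np.gradient(p); 
    return [(i,round(d[i])) for i in range(a,b) if abs(d[i])>6 and abs(d[i])>=abs(d[i-1]) and abs(d[i])>abs(d[i+1])]
for r in [int(pr[0,1])-15,int(pr[0,1])-4,118,126,132,140,150]: print(r,edges(r,200,440))
p=g[:,316:324].mean(1);d=np.gradient(p);print('col320',[(i,round(d[i])) for i in range(20,240) if abs(d[i])>8])
print({n:[(np.round(x['uv'],1).tolist(),round(x['confidence'],2)) for x in bot.spot_point('wrist',n)] for n in('pack_nose','mouth')})
E
```

```text
[89.15  2.39 61.85] [0.09 0.02 0.11]
lips proj [[200.4, 69.0], [249.4, 68.5], [378.7, 67.5], [427.9, 67.2], [314.8, 85.7]]
53 [(246, -51), (264, 27), (374, -12), (377, 43), (392, -29), (427, 10)]
64 [(247, -48), (266, 13), (374, -11), (377, 24), (379, -14), (424, -11)]
118 [(214, -40), (217, 9), (259, -28), (412, -8), (415, 6), (434, -7)]
126 [(214, -36), (218, 8), (254, -46), (289, -7), (382, 22), (411, -9), (415, 7)]
132 [(215, -41), (218, 11), (254, -41), (268, -7), (382, 23), (411, -9), (414, 7)]
140 [(216, -35), (219, 8), (255, -45), (382, 25), (411, -8), (414, 7)]
150 [(216, -36), (219, 8), (247, -38), (254, -11), (313, 10), (324, -9), (346, 8), (357, -8), (389, 23), (411, 16), (429, 17)]
col320 [(95, -14), (96, -25), (97, -21), (98, -8), (119, -15), (120, -24), (121, -15), (147, 9), (148, 13), (149, 15), (150, 18), (151, 16), (153, -12), (154, -18), (155, -11), (217, -18), (218, -29), (219, -21)]
{'pack_nose': [([318.2, 120.3], 0.56)], 'mouth': [([312.3, 84.7], 0.72)]}
```

```bash
python3 -m inch '[0,-2.2,0,0,0,0,0, 0.5,-2.2,-0.9,0,0,0,0,0.5,-2.2,-0.9,0,0,0,0]'|sed -n 2,4p; python3 -m inch '[0.5,0,-0.9,0,0,0,0,0.5,0,-0.9,0,0,0,0]'|sed -n 2,4p;  python3 -m inch '[0.5,0,-0.9,0,0,0,0,0.5,0,-0.9,0,0,0,0]'|sed -n 2,4p;  python3 -m inch '[0.5,0,-0.9,0,0,0,0,0.5,0,-0.9,0,0,0,0]'|sed -n 2,4p
```

```text
eef_pos: [0.5612, 0.1525, 0.1823]
tool_rot: [-0.029, 0.965, 0.01, 0.259]
ft_force: [-0.2, 0.4, -3.5]
eef_pos: [0.5618, 0.1526, 0.1813]
tool_rot: [-0.029, 0.965, 0.01, 0.259]
ft_force: [-0.3, 0.9, -3.1]
eef_pos: [0.5622, 0.1526, 0.181]
tool_rot: [-0.029, 0.965, 0.01, 0.26]
ft_force: [-3.2, -1.3, 1.1]
eef_pos: [0.5623, 0.1526, 0.181]
tool_rot: [-0.029, 0.965, 0.01, 0.26]
ft_force: [-10.2, -2.4, 9.4]
```

```bash
python3 -m inch '[-0.7,0,1.2,0,0,0,0, -9.3,-0.6,-3.8,0,0,0,0, -13.7,-0.9,-6.3,0,0,0,0, -18,-1.2,-8.8,0,0,0,0, -18,-1.2,-8.8,0,0,0,0]'|sed -n 2,4p; python3 -c "
from plan import *
delta([-35.7,0.2,60])"
```

```text
eef_pos: [0.5441, 0.1515, 0.1706]
tool_rot: [-0.029, 0.965, 0.01, 0.259]
ft_force: [-2.7, -0.1, 0.0]
tcp in track mm [68.4  0.1 59.4] shift [-90.2  -6.  -51.5] turn [-0.004  0.001  0.006] t 8.55 F [-2.7 -0.1  0. ] w 0.04300173481891101
```

```bash
python3 -m inch '[-7,-0.5,-4,0,0,0,0, -14,-0.9,-8,0,0,0,0, -21,-1.4,-12,0,0,0,0, -26,-1.7,-15,0,0,0,0, -26,-1.7,-15,0,0,0,0]'|sed -n 2,6p;  python3 -c "
from plan import *
delta([-35.7,0.2,60])"
```

```text
eef_pos: [0.5172, 0.1496, 0.1551]
tool_rot: [-0.029, 0.965, 0.01, 0.259]
ft_force: [-5.5, -0.3, 0.6]
grip_width: 0.0433
grasp_force: 63.6
tcp in track mm [37.2  0.  59.5] shift [-63.2  -4.1 -36. ] turn [-0.003 -0.     0.006] t 8.9667 F [-5.5 -0.3  0.6] w 0.043281470827926674
```

```bash
python3 -m inch '[-9,-0.6,-5,0,0,0,0, -18,-1.2,-10,0,0,0,0, -27,-1.8,-15.3,0,0,0,0, -36,-2.4,-20.5,0,0,0,0, -45,-3,-25.7,0,0,0,0, -52,-3.4,-29.7,0,0,0,0, -52,-3.4,-29.7,0,0,0,0]'|sed -n 2,6p;  python3 -c "
from plan import *
delta([-35.7,0.2,60])"
```

```text
eef_pos: [0.4643, 0.1458, 0.1246]
tool_rot: [-0.03, 0.966, 0.009, 0.257]
ft_force: [-6.3, -2.3, 1.1]
grip_width: 0.0434
grasp_force: 64.2
tcp in track mm [-24.   -0.2  59.6] shift [-10.4  -0.3  -5.5] turn [-0.002 -0.003  0.006] t 9.55 F [-6.3 -2.3  1.1] w 0.04338767224391445
```

Now the last ~12 mm, in small steps until the stop shows in the force.

```bash
python3 -m inch '[-4,-0.2,-2.3,0,0,0,0, -8,-0.5,-4.6,0,0,0,0, -8,-0.5,-4.6,0,0,0,0]'|sed -n 2,4p; python3 -m inch '[-1.7,-0.1,-1,0,0,0,0, -1.7,-0.1,-1,0,0,0,0]'|sed -n 2,4p;python3 -m inch '[-1.7,-0.1,-1,0,0,0,0, -1.7,-0.1,-1,0,0,0,0]'|sed -n 2,4p;python3 -m inch '[-1.7,-0.1,-1,0,0,0,0, -1.7,-0.1,-1,0,0,0,0]'|sed -n 2,4p; python3 -c "
from plan import *
delta([-35.7,0.2,60])"
```

```text
eef_pos: [0.4576, 0.1456, 0.1207]
tool_rot: [-0.029, 0.966, 0.009, 0.258]
ft_force: [-1.8, -0.1, -2.1]
eef_pos: [0.457, 0.1457, 0.1205]
tool_rot: [-0.029, 0.965, 0.01, 0.259]
ft_force: [-0.1, -0.5, -3.2]
eef_pos: [0.4553, 0.1456, 0.1195]
tool_rot: [-0.029, 0.965, 0.01, 0.259]
ft_force: [0.0, -1.2, -2.6]
eef_pos: [0.4542, 0.1457, 0.1191]
tool_rot: [-0.029, 0.965, 0.01, 0.26]
ft_force: [1.4, -0.9, -2.5]
tcp in track mm [-35.4   0.4  59.8] shift [-0.3 -0.2  0. ] turn [-0.004  0.003  0.007] t 10.3 F [ 1.4 -0.9 -2.5] w 0.04322473276289649
```

```bash
python3 -m inch '[-1.7,-0.1,-1,0,0,0,0, -1.7,-0.1,-1,0,0,0,0]'|sed -n 2,4p;python3 -m inch '[-1.7,-0.1,-1,0,0,0,0, -1.7,-0.1,-1,0,0,0,0]'|sed -n 2,4p;python3 -m inch '[-1.7,-0.1,-1,0,0,0,0, -1.7,-0.1,-1,0,0,0,0]'|sed -n 2,4p; python3 -c "
from plan import *
delta([-35.7,0.2,60])"
```

```text
eef_pos: [0.4538, 0.1457, 0.1192]
tool_rot: [-0.029, 0.965, 0.01, 0.262]
ft_force: [2.8, -1.5, -0.1]
eef_pos: [0.4535, 0.1457, 0.1193]
tool_rot: [-0.028, 0.964, 0.01, 0.263]
ft_force: [5.6, -1.9, 1.4]
eef_pos: [0.4531, 0.1458, 0.1194]
tool_rot: [-0.028, 0.964, 0.01, 0.265]
ft_force: [7.2, -3.0, 1.9]
tcp in track mm [-36.2   0.5  60.7] shift [ 0.8 -0.3 -0.3] turn [-0.005  0.012  0.008] t 10.8 F [ 7.2 -3.   1.9] w 0.04364812284097887
```

```bash
python3 -m inch '[3,0.2,1.7,0,0,0,0, 3,0.2,1.7,0,0,0,100, 3,0.2,1.7,0,0,0,100, 3,0.2,1.7,0,0,0,100, 3,0.2,1.7,0,0,0,100, 3,0.2,1.7,0,0,0,100, 3,0.2,1.7,0,0,0,100]'|sed -n 1,6p; python3 -m inch '[-15,-1,26,0,0,0,100, -30,-2,52,0,0,0,100, -45,-3,78,0,0,0,100, -60,-4,104,0,0,0,100, -60,-4,104,0,0,0,100,-60,-4,104,0,0,0,100]'|sed -n 1,6p;  python3 -c "
from plan import *
delta([15,175,110]); shot('w6')
im=bot.camera('top')
print([(d['uv'],d['confidence']) for d in bot.spot_point('wrist','pack_nose')])"
```

```text
clock: 11.38
eef_pos: [0.4511, 0.1454, 0.117]
tool_rot: [-0.029, 0.965, 0.01, 0.259]
ft_force: [-0.8, -0.0, -0.8]
grip_width: 0.0853
grasp_force: 0.0
clock: 11.88
eef_pos: [0.3921, 0.1421, 0.2234]
tool_rot: [-0.029, 0.965, 0.011, 0.262]
ft_force: [-0.2, 0.1, -0.3]
grip_width: 0.0852
grasp_force: 0.0
tcp in track mm [-37.1   1.  181.3] shift [ 68.9 179.  -35.7] turn [-0.006  0.006  0.006] t 11.8833 F [-0.2  0.1 -0.3] w 0.08515651943531229
11.8833 [0.3921 0.1421 0.2234] [-0.0291  0.9647  0.0108  0.2615]
[([320.1, 122.9], 0.95)]
```

View pics/w6.png

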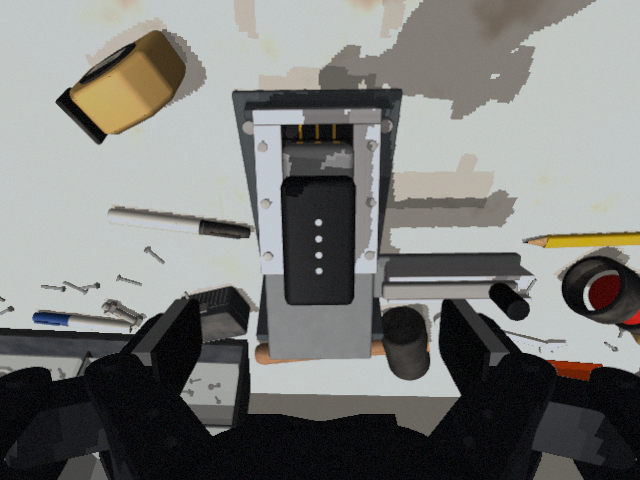

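The pack sits in the channel: top front edge at row 178, rear edge at row 304, contacts at (318,132). The bolt is drawn back with its knob at (508,300). I'll check the seating numerically.

```bash
python3 - <<'E'
from plan import *
c=wcam('w6'); im=cv2.imread('pics/w6.png')
lip=[(5,-44,16.5),(5,44,16.5)]
q=np.array([(5,-22,75),(5,22,75),(-75,-22,75),(-75,22,75),(5,-44,16.5),(5,-25,16.5),(5,25,16.5),(-105,0,0),(15,135,62),(15,132,62),(7,-22,75),(10,0,75),(5,0,75),(-75,0,75)])/1e3
print(proj(c,q@M.T+T0).round(1).tolist())
g=cv2.GaussianBlur(cv2.cvtColor(im,6),(3,3),0).astype(float)
def pk(p,a,b):
    d=np.gradient(p); return [(i,round(d[i])) for i in range(a,b) if abs(d[i])>6 and abs(d[i])>=abs(d[i-1]) and abs(d[i])>abs(d[i+1])]
print('col',pk(g[:,295:303].mean(1),100,350)); print('col2',pk(g[:,330:340].mean(1),100,350))
for r in(220,260,285): print(r,pk(g[r-1:r+2].mean(0),240,400))
print('lip col',pk(g[:,260:264].mean(1),250,300),pk(g[:,364:368].mean(1),250,300))
E
```

```text
[[284.4, 308.2], [355.1, 307.7], [279.9, 179.4], [357.5, 178.8], [262.0, 274.3], [286.9, 274.1], [352.5, 273.6], [318.5, 123.9], [524.1, 311.4], [519.6, 311.4], [284.5, 311.1], [319.8, 315.3], [319.7, 308.0], [318.7, 179.1]]
col [(109, 49), (124, -47), (138, -9), (141, 16), (146, 8), (175, -19), (305, 37)]
col2 [(108, 21), (123, -27), (138, -6), (140, 13), (148, 7), (152, 12), (167, -20), (175, -23), (305, 40)]
220 [(253, -39), (258, 46), (281, -69), (315, 40), (321, -42), (355, 48), (372, 20), (378, -49), (384, 29)]
260 [(283, -60), (355, 48), (376, -37), (389, -13)]
285 [(262, -55), (265, 32), (284, -37), (354, 44), (371, -18), (374, 17), (381, -28), (384, 10)]
lip col [(256, 8), (274, -10), (285, -7), (293, -7)] [(251, -14), (259, 8), (273, -24)]
```

```bash
python3 -m inch '[14,36,-4,-0.006,0.006,0.006,0, 28,72,-10,-0.006,0.006,0.006,0, 42,108,-18,-0.006,0.006,0.006,0, 56,144,-27,-0.006,0.006,0.006,0, 69,180,-36,-0.006,0.006,0.006,0, 69,183,-36,-0.006,0.006,0.006,0, 69,183,-36,-0.006,0.006,0.006,0, 69,183,-36,-0.006,0.006,0.006,0]'|sed -n 1,6p;  python3 -c "
from plan import *
delta([15,178,61])"
```

```text
clock: 12.7
eef_pos: [0.4597, 0.3235, 0.1828]
tool_rot: [-0.033, 0.966, 0.006, 0.255]
ft_force: [-0.0, -0.5, -0.3]
grip_width: 0.0002
grasp_force: 0.0
tcp in track mm [ 11.6 177.4 106.3] shift [ 25.5   2.4 -37.5] turn [ 0.006 -0.008  0.   ] t 12.7 F [-0.  -0.5 -0.3] w 0.0001770054280351647
```

```bash
python3 -m inch '[9,1,-13,0,0,0,0, 17,1.5,-25,0,0,0,0, 25,2,-37,0.006,-0.008,0,0, 25,2,-37,0.006,-0.008,0,0,25,2,-37,0.006,-0.008,0,0]'|sed -n 2,4p;  python3 -c "
from plan import *
delta([15,150,61])
bot.camera('wrist'); delta([15,98,61])"
```

```text
eef_pos: [0.4849, 0.3243, 0.1478]
tool_rot: [-0.031, 0.965, 0.009, 0.26]
ft_force: [0.0, -0.7, 0.9]
tcp in track mm [ 15.9 176.5  63.4] shift [  2.2 -26.4  -2.5] turn [-0.002  0.002  0.002] t 13.1167 F [ 0.  -0.7  0.9] w 0.0002195657409420249
tcp in track mm [ 16.7 177.2  64. ] shift [  5.4 -79.1  -3.4] turn [-0.003  0.003  0.002] t 13.1667 F [0.6 0.4 0.8] w -0.00024753386447254783
```

```bash
python3 -m inch '[0.5,-8,-1.8,0,0,0,0, 1,-15,-1.8,0,0,0,0, 1.5,-22,-1.8,0,0,0,0, 2,-29,-1.8,0,0,0,0, 2.5,-36,-1.8,0,0,0,0, 2.5,-36,-1.8,0,0,0,0]'|sed -n 2,4p;  python3 -c "
from plan import *
delta([15,98,61])"
```

```text
eef_pos: [0.4881, 0.2891, 0.1469]
tool_rot: [-0.031, 0.965, 0.01, 0.261]
ft_force: [0.2, -0.5, 0.2]
tcp in track mm [ 16.1 141.2  62.1] shift [  2.5 -43.1  -1.6] turn [-0.003  0.004  0.002] t 13.6667 F [ 0.2 -0.5  0.2] w 0.00020360757177327024
```

```bash
cat > kn.py <<'E'
from plan import *
ims={n:bot.camera(n) for n in('top','side')}
cs=[cam('top'),cam('side')]; uv=[]
for n in('top','side'):
    r=bot.spot_point(n,'keeper_knob'); print(n,[(np.round(d['uv'],1).tolist(),round(d['confidence'],2)) for d in r]); uv.append(r[0]['uv'] if r else None)
if None not in uv:
    X,e=tri(cs,uv); print('knob in track',(totrack(X)*1e3).round(1),e)
o=bot.get_obs(); print('tip proj',[proj(c,o['eef_pos']+.022*R.from_quat(o['tool_rot']).as_matrix()[:,2]).round(1) for c in cs])
im=ims['side'][290:450,260:460]; im2=ims['top'][220:340,130:290]
out=np.zeros((560,800,3),np.uint8); a=cv2.resize(im,(400,320),interpolation=2);b=cv2.resize(im2,(400,300),interpolation=2)
out[:320,:400]=a; out[:300,400:]=b; cv2.imwrite('pics/kn.png',out)
E
python3 kn.py; python3 -c "
from plan import *
for n,uv in(('q0',((166,280),(350,378))),): print(n,(totrack(tri([cam('top'),cam('side')],uv)[0])*1e3).round(1))"
```

```text
top [([168.1, 279.6], 0.55)]
side [([354.0, 370.6], 0.56)]
knob in track [ 17.4 119.1  46. ] 0.004224898535464819
tip proj [array([[157.6, 281.8]]), array([[348.4, 385.8]])]
q0 [ 14.9 126.6  36.3]
```

```bash
python3 -m inch '[0.5,-7,-0.5,0,0,0,0, 1,-14,-0.5,0,0,0,0, 1.5,-21,-0.5,0,0,0,0, 2,-28,-0.5,0,0,0,0, 2.5,-35,-0.5,0,0,0,0, 2.5,-38,-0.5,0,0,0,0, 2.5,-38,-0.5,0,0,0,0]'|sed -n 2,4p;  python3 -m inch '[0.1,-2,0,0,0,0,0, 0.1,-2,0,0,0,0,0]'|sed -n 2,4p; python3 -c "
from plan import *
delta([15,98,61])"
```

```text
eef_pos: [0.4904, 0.251, 0.1458]
tool_rot: [-0.031, 0.965, 0.01, 0.26]
ft_force: [-0.3, 0.6, -1.0]
eef_pos: [0.4904, 0.2499, 0.1457]
tool_rot: [-0.032, 0.965, 0.01, 0.26]
ft_force: [-0.6, -0.4, 0.0]
tcp in track mm [ 15.2 101.9  61.3] shift [ 0.2 -3.9 -0.4] turn [-0.003  0.003  0.001] t 14.6167 F [-0.6 -0.4  0. ] w -0.00020915384731377533
```

```bash
python3 kn.py; python3 -m inch '[0.1,-1.5,0,0,0,0,0, 0.1,-1.5,0,0,0,0,0]'|sed -n 2,4p; python3 -m inch '[0.1,-1.5,0,0,0,0,0, 0.1,-1.5,0,0,0,0,0]'|sed -n 2,4p; python3 -m inch '[0.1,-1.5,0,0,0,0,0, 0.1,-1.5,0,0,0,0,0]'|sed -n 2,4p; python3 -m inch '[0.1,-1.5,0,0,0,0,0, 0.1,-1.5,0,0,0,0,0]'|sed -n 2,4p; python3 -m inch '[0.1,-1.5,0,0,0,0,0, 0.1,-1.5,0,0,0,0,0]'|sed -n 2,4p
```

```text
top [([187.3, 279.9], 0.53)]
side [([353.5, 347.6], 0.89)]
knob in track [17.8 79.5 46.8] 0.0004871477888274518
tip proj [array([[177.3, 280.5]]), array([[350.7, 362.9]])]
eef_pos: [0.4906, 0.2491, 0.1458]
tool_rot: [-0.032, 0.965, 0.011, 0.26]
ft_force: [-1.0, 1.5, -0.6]
eef_pos: [0.4907, 0.2475, 0.1458]
tool_rot: [-0.032, 0.965, 0.01, 0.26]
ft_force: [-0.4, 1.5, -0.7]
eef_pos: [0.4908, 0.2458, 0.1459]
tool_rot: [-0.032, 0.965, 0.01, 0.26]
ft_force: [0.6, 0.3, -1.1]
eef_pos: [0.491, 0.2445, 0.1459]
tool_rot: [-0.032, 0.965, 0.011, 0.26]
ft_force: [0.9, 1.9, -1.1]
eef_pos: [0.491, 0.2442, 0.146]
tool_rot: [-0.033, 0.965, 0.012, 0.26]
ft_force: [0.7, 5.5, -1.8]
```

```bash
python3 -m inch '[0.1,-1.5,0,0,0,0,0, 0.1,-1.5,0,0,0,0,0]'|sed -n 2,4p; python3 -m inch '[-1,20,0,0,0,0,0, -1.5,25,0,0,0,0,0, -16,25,26,0,0,0,0, -31,25,52,0,0,0,0, -46,25,78,0,0,0,0, -61,30,104,0,0,0,0,-61,30,104,0,0,0,0]'|sed -n 1,4p; python3 kn.py
```

```text
eef_pos: [0.491, 0.2441, 0.1461]
tool_rot: [-0.033, 0.965, 0.013, 0.26]
ft_force: [-0.7, 9.2, -3.7]
clock: 16.4
eef_pos: [0.4312, 0.2732, 0.2565]
tool_rot: [-0.032, 0.964, 0.013, 0.264]
ft_force: [0.4, 0.7, 0.7]
top [([235.5, 297.3], 0.69), ([189.2, 278.4], 0.55)]
side [([354.8, 346.7], 0.96), ([413.0, 195.6], 0.26)]
knob in track [-52.9   4.1 -33.6] 0.016421932515198225
tip proj [array([[145.1, 310.8]]), array([[398.7, 339.1]])]
```

View pics/kn.png

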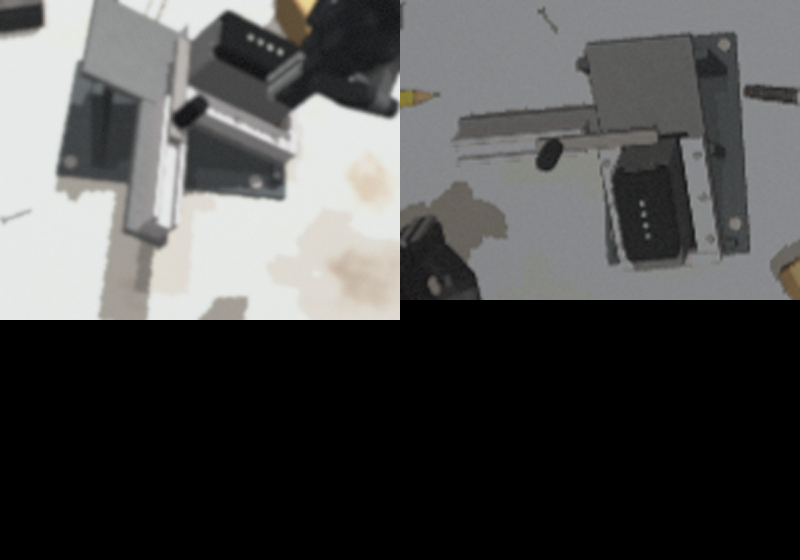

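The final picture shows the pack home in the channel and the bolt lying across behind it, with its tip at (657,135) and its knob at (549,154) in the right crop. The arm is clear of everything, so I hand in.

```bash
python3 -c "
from plan import *
print((totrack(tri([cam('top'),cam('side')],[(189.2,278.4),(354.8,346.7)])[0])*1e3).round(1))
print(bot.job_done())"
```

```text
[17.5 76.2 45.4]
the job is handed in; nothing more can be done
None
```

The battery pack is home against the stop and the keeper bolt is fully across behind it (knob measured at y = 76 mm of track, 75 expected); the arm is clear, I saw no bystander disturbed, and I handed the job in at about 16.5 s, though no verdict came back.

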